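Ready the sewing machine: winder back to sewing, thread tension to its line

ROBOT

A 7-joint arm with a two-finger parallel gripper is mounted at the origin on the work surface. World frame = base frame: x ahead of the robot, y to its left, z up, the work surface at z = 0. Lengths are in m, angles in rad, forces in N, time in s.
With the tool pointing down it reaches from about 0.4 to 0.85 m from the base axis. Payload 10.4 kg.
Tool frame: the origin (TCP) lies at the very end of the fingers, on their centre line; the grasp point (between the pads) lies 19 mm behind it; x points along the fingers, z is the direction in which the jaws open and shut, and the axes are right-handed (so a half turn about x gives the same grasp; the last joint's range is limited). The gripper opens to 85 mm and grips with 20 to 120 N. Pads are 22 mm wide; open, the fingers measure 114 mm over their backs; the gripper's body (76 mm by 85 mm) begins 54 mm behind the grasp point. The pads swing forward as they close: fully open they stand 13 mm farther back than shut.
Start: joints at [1.266, 0.332, -0.065, 1.46, 0.022, 1.35, -0.088], TCP at [0.174, -0.6, 0.194] pointing down, gripper open.
Joint ranges: [-2.6, 2.6], [-0.5, 2.12], [-1.47, 1.34], [0.16, 2.42], [-1.27, 4.41], [0.06, 2.06], [-2.6, 2.6]. Speed limits (rad/s): [2.22, 2.22, 2.79, 2.79, 3.14, 3.14, 3.14].

INTERFACE

Orientations are given as a unit quaternion [x, y, z, w].
In Python, from workcell import telemetry, viewer, manip, spot_in, mark_of gives the robot as it stands. The module is installed in compiled form; this text tells all that it offers.
- The arm moves only by the shell command python3 -m crank 'ROWS' [FORCE]. ROWS is JSON, a list of rows, each a list of 3 entries, a list of its own where there are three numbers: the closure, from 0 (fully open) to 1 (shut), then the shift along the world's x, y, z in cm, then the turn, a rotation vector about the world's x, y, z in rad. A call has 1 to 12 rows; each row shifts and turns the commanded pose from where the row before left it; what a row does not reach is not made up. A row lasts 1/12 s, in which the tool goes at most 41.7 mm and 7.16 degrees, less where a joint would pass 70% of its speed; a pose out of reach is approached as far as the arm can. A call with a gripper value outside its range is refused whole. The fingers move at their own pace and stop on an object; FORCE is the grip in N (left out, the last holds). Time passes only in rows, so rows that do not move let the fingers close. It gives the time, the measured TCP pose, the force and the opening at its end, in the units of the state.
- telemetry.get_obs(): the state, without advancing time (a new reading comes with each control period).
- viewer.camera(name): name is "side" or "top" or "wrist"; returns a dict with "frame" (400x640x3 uint8, red, green, blue), "intrinsics" (3x3 intrinsics, pixels), "k1" (the pictures are not rectified: a ray, as slopes to the right and down, at radius r is drawn at 1 + k1 r^2 times it, then the intrinsics apply), "cam_to_world" (4x4, takes a point from camera to world coordinates). Camera axes: x right, y up, looking along -z (the intrinsics and any distortion apply to the point x, -y, -z); pixel columns grow to the right and rows downward; lengths in m; the calibration is good to about 2 mm. A picture is of the moment at which its call begins. There is no depth.
- manip.hand_in(): hands the job in, once; it reports no verdict.
Trained networks look in a picture, given as the dict that the camera call returned (one of the last four; its "shot" number tells which), for a name from the list of things; names that differ only in an ending like _2 or _b are one class to them, and where a whole thing is asked for, a point or a joint stands for the part that bears it (a point fixed in the world has none). Each returns a list of dicts, best first, with "conf" (0 to 1); they miss things now and then, are a little off and sometimes report something else, mostly with a low value. They report only what shows in the picture. A call takes as long as a camera call.
- spot_in(thing, picture): "location" ([x, y, z] in m, in the coordinates of the camera as it stood for that picture, good to about 4 mm: the middle of the surface that is visible of it).
- mark_of(thing, picture): "location" ([x, y, z] in m, in the coordinates of the camera as it stood for that picture, good to about 4 mm: a listed point, or the origin of a listed thing).
The state is a dict: "clock": time; "joint_pos": joint angles; "joint_velocities": joint speeds; "tau": joint torques, N m; "position": TCP position; "ee_rot": TCP orientation; "ft_force": force on the tool from outside, world axes, zero at the start; "torque": the same for the moment, N m; "grip_width": opening from 0.0 (shut) to 1.0 (fully open).
Only numpy, scipy, OpenCV 4.12 (cv2) and the standard library are available. Lean on these libraries where they do the work, as an engineer would, in place of code of your own. Each camera call takes 0.05 s, during which the arm holds its last target. There are 200 camera calls.

TASK

The bobbin is wound, so get the sewing machine ready to sew again: push the bobbin-winder spindle on top of the machine fully home to its left, sewing position, and roll the thread-tension wheel in the slot on top of the needle head towards the operator's side until its bold white line stands level with the arrows beside the slot. Roll the wheel with a fingertip pressed on lightly but steadily, never hard, and leave the other wheel, the spools, the bobbin and everything else as they are.

Things in the scene. Friction and masses are not known exactly. Their poses are not given: they have to be found in the camera images.
- machine: white sewing machine, fixed, 180 mm deep (x), 400 mm long (y). Origin on the table under the bed's centre. Its -x side is the operator's side (stitch dial, towards the robot), +y end the needle head (operator's left), -y end the hand wheel. Casing top flat, 280 mm above the table, over x -50..50, y -190..190 mm. On it: spool on pin at (34, 45) mm, pin tip 346 mm high; 10 mm post at (28, -103).
- tension_slot (a point): centre of the tension wheel's slot (39 mm along machine x, 15 mm wide, 1 mm bezel), level with the casing top, on the needle head at (-8, 135, 280) mm of the machine; axes as the machine's. A black arrow head lies on either side. The wheel's axle lies right below, along machine y. The wheel's crown stands 4 to 10 mm above this point, different each time and not measured: feel for it.
- tension_wheel (a joint): angle (rad) of the tension wheel, grey, ridged, 40 mm across, 11 mm wide: 0 with its bold white line (3 mm wide, across the rim) on top at the arrows, positive when the line lies beyond, away from the operator. Starts at 0.6 to 1.9 (over 0.8 the line is under the casing). Rolling its top towards the operator (machine -x) lessens it: 20 mm of rim travel is 1 rad. Range -2.4 to 2.4.
- tension_arrow (a point): point of the arrow head on the +y side of the tension slot, on the casing top, at (-8, 144, 280) mm of the machine. How the wheel feels: its axle sits on a leaf spring and gives 1 mm per 14 N pressed; it turns stiffly (3.5 N at the rim) and stays as left. A fingertip may slip when pressed on with under 7 N; more than 18 N strains the spring.
- length_mark (a point): the bold line on the rim of the second, identical wheel (stitch length), 20 mm from its axle, which runs along machine y under a like slot at (-8, -45, 280) mm of the machine. The line starts at the top or up to 0.7 rad before or behind. Leave this wheel alone.
- spindle_tip (a point): top of the bobbin-winder spindle, on its axis: a bare upright steel pin, 6 mm in diameter, on a grey disc 20 mm in diameter, on the casing top near the hand wheel. The disc reaches from 0.6 to 4.6 mm above the casing top, the pin from there to 22.6 mm, where this point is.
- winder (a joint): travel (m) of the winder spindle along machine +y, towards the needle head: 0 at the far right (winding), 0.014 home at the left stop (sewing). Starts at 0 to 0.004; slides with about 4 N of friction and stays as left. At 0 the spindle stands at (-4, -125) mm of the machine.
- bobbin: bystander: loose steel bobbin, 21 mm across, 11 mm tall, lying flat on the casing top about (31, -68) mm of the machine, origin under its centre
- pin_spool: bystander: thread spool standing on the spool pin, 31 mm across, 50 mm tall, origin at its foot
- spool_a: bystander: thread spool on the table, 35 mm across, 55 mm tall, origin at its foot
- spool_b: bystander: larger thread spool on the table, 45 mm across, 62 mm tall, origin at its foot
- tape_roll: bystander: roll of masking tape lying on the table, 104 mm across, 24 mm tall
- scissors: bystander: scissors lying on the table, 180 mm long
- dispenser: bystander: tape dispenser on the table, 150 mm long, 72 mm tall

How it is judged:
At the end, for the whole second after the job is handed in: The tension wheel is at rest with its bold line at the arrows, within 0.15 rad (3 mm at the rim, one line width) to either side, and the winder spindle is home at the left, within 1.8 mm of its stop (value of joint tension_wheel between -0.15 and 0.15 rad and value of joint winder above 0.0122 m and not (velocity of joint tension_wheel above 0.1 rad/s or velocity of joint tension_wheel below -0.1 rad/s)); the robot touches nothing.
It fails at once if the tension wheel is pressed with more than 18 N (contact force between tension_wheel and anything else above 18 N).
It fails at once if the stitch-length wheel is rolled more than 0.15 rad (3 mm at the rim) (distance of length_mark from where it was at the start of the episode above 0.003 m).
It fails at once if the spool on the pin or the bobbin is shifted more than 10 mm (distance of any of pin_spool, bobbin from where it was at the start of the episode above 0.01 m).
It fails at once if something on the table is shifted more than 15 mm (distance of any of spool_a, spool_b, tape_roll, scissors, dispenser from where it was at the start of the episode above 0.015 m).
It also fails if it takes over 51 s, if anything falls off the work surface, if the arm or the gripper's body presses on something with over 40 N, if the wrist force passes 120 N, or if a joint passes its speed limit or range.

## Working session

There is one attempt and no reset: what is moved stays moved. The work goes in short steps, Python scripts to look and compute and a shell command to move; the robot and the scene stay as the last step left them, time stands still between calls to the robot, and variables do not carry over. Pictures are saved under pics/ and viewed, about 8 in all and at most 12, crops included, and the job is handed in when it is done.

```bash
mkdir -p pics; cat > h.py <<'E'
from workcell import telemetry, viewer, manip, spot_in, mark_of
import numpy as np, cv2
from scipy.spatial.transform import Rotation as R
def save(p,n,crop=None,s=1):
    f=p["frame"][:,:,::-1]
    if crop: a,b,c,d=crop; f=f[b:d,a:c]
    cv2.imwrite("pics/"+n+".png",cv2.resize(f,None,fx=s,fy=s,interpolation=cv2.INTER_CUBIC))
def w(p,l): return (p["cam_to_world"]@np.r_[l,1])[:3]
def proj(p,X):
    c=np.linalg.inv(p["cam_to_world"])@np.r_[X,1]; u=np.array([c[0],-c[1]])/-c[2]
    u=u*(1+p["k1"]*(u@u)); K=p["intrinsics"]; return K[:2,:2]@u+K[:2,2]
def ray(p,px):
    K=p["intrinsics"]; d=np.linalg.solve(K,np.r_[px,1])[:2]; u=d.copy()
    for _ in range(20): u=d/(1+p["k1"]*(u@u))
    M=p["cam_to_world"]; return M[:3,3],M[:3,:3]@np.array([u[0],-u[1],-1])
def onz(p,px,z):
    o,d=ray(p,px); return o+d*(z-o[2])/d[2]
E
python3 - <<'E'
from h import *
np.set_printoptions(precision=4,suppress=True)
o=telemetry.get_obs(); print({k:np.round(v,3) for k,v in o.items()})
for c in ["top","side"]:
    p=viewer.camera(c); save(p,c+"0")
    for t in ["machine","tension_slot","tension_arrow","length_mark","spindle_tip","bobbin","pin_spool"]:
        for r in mark_of(t,p)[:2]: print(c,t,round(r["conf"],2),w(p,r["location"]))
    print(p["cam_to_world"])
E
```

```text
{'clock': np.float64(0.0), 'joint_pos': array([ 1.266,  0.333, -0.065,  1.461,  0.022,  1.35 , -0.089]), 'joint_velocities': array([-0.002,  0.001, -0.   ,  0.001,  0.   ,  0.001,  0.001]), 'tau': array([ -0.   , -62.544,   0.049, -39.161,   0.016,   0.01 ,   0.   ]), 'position': array([ 0.174, -0.6  ,  0.193]), 'ee_rot': array([ 0.425,  0.566, -0.425,  0.565]), 'ft_force': array([ 0.681, -0.026,  0.278]), 'torque': array([0.039, 0.03 , 0.021]), 'grip_width': np.float64(0.999)}
top machine 0.64 [ 0.5088  0.0081 -0.002 ]
top machine 0.21 [0.5268 0.1481 0.2796]
top tension_slot 0.71 [0.5268 0.1352 0.2805]
top tension_slot 0.24 [ 0.4852 -0.0356  0.2873]
top tension_arrow 0.64 [0.5255 0.1432 0.2801]
top tension_arrow 0.53 [0.5499 0.0466 0.2844]
top length_mark 0.45 [ 0.4867 -0.035   0.2849]
top spindle_tip 0.42 [ 0.4873 -0.1153  0.3038]
top bobbin 0.61 [ 0.5261 -0.0649  0.279 ]
top pin_spool 0.66 [0.5491 0.0435 0.2867]
[[ 0.0033  0.9869 -0.1611  0.3172]
 [-1.      0.003  -0.0023 -0.0205]
 [-0.0018  0.1611  0.9869  1.4858]
 [ 0.      0.      0.      1.    ]]
side machine 0.73 [0.5101 0.0093 0.0032]
side machine 0.36 [ 0.4847 -0.1133  0.2998]
side tension_slot 0.9 [0.5256 0.1413 0.2785]
side tension_arrow 0.66 [0.5217 0.1496 0.2824]
side length_mark 0.51 [ 0.4853 -0.0354  0.29  ]
side spindle_tip 0.44 [ 0.4831 -0.113   0.3005]
side bobbin 0.52 [ 0.5304 -0.0645  0.2828]
side bobbin 0.5 [0.6341 0.4029 0.0028]
side pin_spool 0.71 [0.551  0.0414 0.2792]
[[-0.9345  0.2385 -0.2642  0.2155]
 [-0.3559 -0.6379  0.6829  0.8403]
 [-0.0057  0.7322  0.681   1.0371]
 [ 0.      0.      0.      1.    ]]
```

View images.

View pics/top0.png

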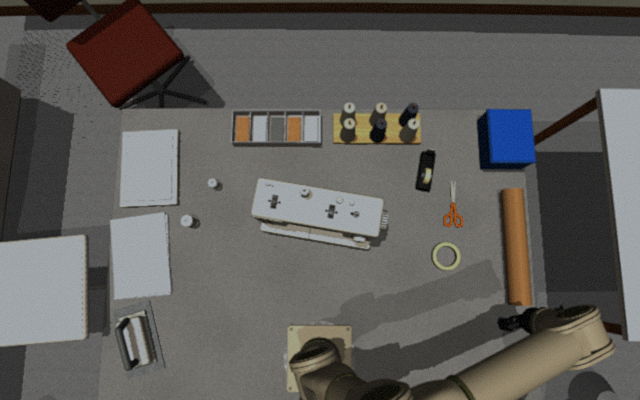

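View pics/side0.png

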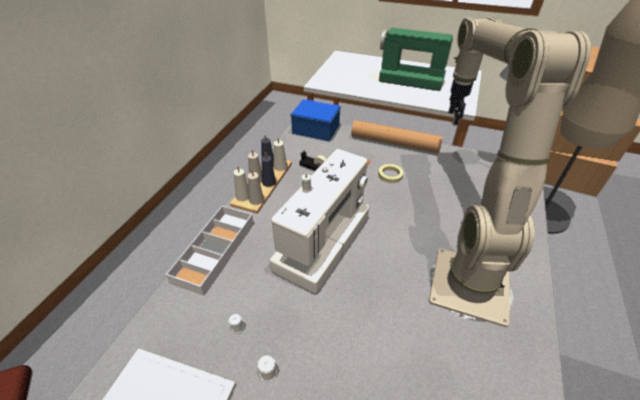

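```bash
python3 - <<'E'
from h import *
L={"machine":(0,0,0),"ts":(-8,135,280),"ta":(-8,144,280),"bob":(31,-68,280),"ps":(34,45,280),"sp":(-4,-123,302.6),"lm":(-8,-45,300-15)}
W={"machine":(.5095,.0087,0),"ts":(.526,.1385,.28),"ta":(.5236,.1464,.28),"bob":(.528,-.0647,.28),"ps":(.55,.0425,.28),"sp":(.4852,-.114,.302),"lm":(.486,-.0352,.285)}
ks=[k for k in L if k not in("sp","lm")]
A=np.array([L[k] for k in ks])[:,:2]/1e3;B=np.array([W[k] for k in ks])[:,:2]
a=A-A.mean(0);b=B-B.mean(0)
y=np.arctan2((a[:,0]*b[:,1]-a[:,1]*b[:,0]).sum(),(a*b).sum());c,s=np.cos(y),np.sin(y);M=np.array([[c,-s],[s,c]])
t=B.mean(0)-M@A.mean(0);print(y,t)
for k in L:print(k,M@np.array(L[k][:2])/1e3+t,W[k])
o=telemetry.get_obs();print(R.from_quat(o["ee_rot"]).as_matrix().round(3))
E
```

```text
-0.17193641507025983 [0.50900466 0.00551162]
machine [0.50900466 0.00551162] (0.5095, 0.0087, 0)
ts [0.52421984 0.13988981] (0.526, 0.1385, 0.28)
ta [0.52575966 0.1487571 ] (0.5236, 0.1464, 0.28)
bob [ 0.52791342 -0.06678955] (0.528, -0.0647, 0.28)
ps [0.55020242 0.04403103] (0.55, 0.0425, 0.28)
sp [ 0.48401951 -0.11499043] (0.4852, -0.114, 0.302)
lm [ 0.49342355 -0.03745615] (0.486, -0.0352, 0.285)
[[ 0.     0.961  0.278]
 [-0.     0.278 -0.961]
 [-1.     0.     0.   ]]
```

The top view shows the machine at a yaw of about -0.17 rad, with the tension slot near (272,201), the length slot near (331,211) and the spindle near (355,213). Next I lift, close the gripper and approach the area beside the spindle.

```bash
python3 -m crank '[[1,[0,0,3.8],[0,0,0]],[1,[0,0,3.8],[0,0,0]],[1,[0,0,3.8],[0,0,0]],[1,[0,0,3.8],[0,0,0]],[1,[0,0,3.5],[0,0,0]],[1,[1.9,2.8,0],[0,0,0.07]],[1,[1.9,2.8,0],[0,0,0.07]],[1,[1.9,2.8,0],[0,0,0.07]],[1,[1.9,2.8,0],[0,0,0.07]],[1,[1.9,2.8,0],[0,0,0.07]],[1,[1.9,2.8,0],[0,0,0.07]],[1,[1.9,2.8,0],[0,0,0.07]]]' 30
python3 -m crank '[[1,[1.9,2.8,0],[0,0,0.07]],[1,[1.9,2.8,0],[0,0,0.07]],[1,[1.9,2.8,0],[0,0,0.07]],[1,[1.9,2.8,0],[0,0,0.07]],[1,[1.9,2.8,0],[0,0,0.07]],[1,[1.9,2.8,0],[0,0,0.07]],[1,[1.9,2.8,0],[0,0,0.07]],[1,[1.9,2.8,0],[0,0,0.07]],[1,[1.9,2.8,0],[0,0,0.07]],[1,[0,0,0],[0,0,0]],[1,[0,0,0],[0,0,0]]]'
python3 - <<'E'
from h import *
o=telemetry.get_obs();print(R.from_quat(o["ee_rot"]).as_matrix().round(3),o["joint_pos"].round(2),o["position"],o["clock"],o["ft_force"])
p=viewer.camera("wrist");save(p,"w1")
for t in ["spindle_tip","length_mark","bobbin","tension_slot","tension_arrow"]:
    for r in mark_of(t,p)[:1]: print(t,round(r["conf"],2),w(p,r["location"]),proj(p,w(p,r["location"])))
print(p["cam_to_world"].round(3), proj(p,o["position"]))
E
```

```text
clock: 1.8
position: [0.3075, -0.4028, 0.3808]
ee_rot: [0.274, 0.652, -0.274, 0.652]
ft_force: [0.2, -0.3, -0.0]
grip_width: -0.003
clock: 2.72
position: [0.4786, -0.1504, 0.3807]
ee_rot: [0.058, 0.705, -0.058, 0.705]
ft_force: [-0.2, 0.2, -0.6]
grip_width: -0.0
[[ 0.     0.164  0.986]
 [ 0.     0.986 -0.164]
 [-1.     0.     0.   ]] [ 0.75  0.06 -0.56  1.4   0.03  1.69  0.03] [ 0.47856498 -0.1503876   0.38065226] 2.7167 [-0.1652029   0.1730416  -0.62486096]
spindle_tip 0.91 [ 0.48030661 -0.11597048  0.29984571] [317.1216126  154.37922056]
length_mark 0.56 [ 0.48839259 -0.03598531  0.28567073] [310.39669757  48.75072896]
bobbin 0.72 [ 0.52786069 -0.0675785   0.27359602] [363.62004886  83.28008447]
[[ 0.987  0.156  0.05   0.491]
 [-0.163  0.939  0.304 -0.074]
 [ 0.    -0.308  0.951  0.56 ]
 [ 0.     0.     0.     1.   ]] [322.17759208 232.55588821]
```

View pics/w1.png

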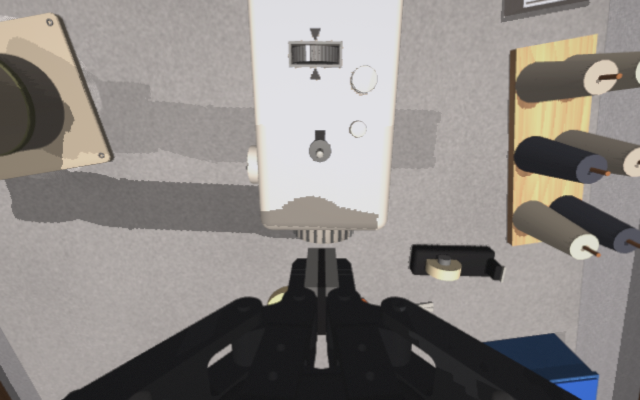

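The wrist view shows the spindle pin at (319,155), the length slot centred at (315,54), the post at (358,129), the bobbin at (364,79) and the shut fingertips at (322,250).

```bash
python3 - <<'E'
from h import *
p=viewer.camera("wrist")
for n,px,z in [("slot",(315.5,54),.281),("arrA",(315,34),.28),("arrB",(315,74),.28),("post",(358,129),.285),("disc",(319.5,150),.2846),("pin",(319.5,155),.3026),("fingL",(307,250),.38),("fingR",(337,250),.38)]:
    print(n,onz(p,px,z).round(4))
E
```

```text
slot [ 0.4913 -0.0429  0.281 ]
arrA [ 0.4934 -0.0286  0.28  ]
arrB [ 0.4883 -0.0573  0.28  ]
post [ 0.5164 -0.1062  0.285 ]
disc [ 0.4814 -0.1182  0.2846]
pin [ 0.4813 -0.1194  0.3026]
fingL [ 0.4661 -0.1637  0.38  ]
fingR [ 0.4845 -0.1669  0.38  ]
```

```bash
python3 -m crank '[[1,[0.1,0,-3],[0,0,0]],[1,[0,0,-3],[0,0,0]],[1,[0,0,-2],[0,0,0]],[1,[0,0,-1],[0,0,0]],[1,[0,0,0],[0,0,0]],[1,[0,0,0],[0,0,0]]]'
python3 -m crank '[[1,[0.04,0.25,0],[0,0,0]],[1,[0.04,0.25,0],[0,0,0]],[1,[0.04,0.25,0],[0,0,0]],[1,[0.04,0.25,0],[0,0,0]],[1,[0,0,0],[0,0,0]],[1,[0,0,0],[0,0,0]]]'
python3 -m crank '[[1,[0.04,0.2,0],[0,0,0]],[1,[0.04,0.2,0],[0,0,0]],[1,[0.04,0.2,0],[0,0,0]],[1,[0,0,0],[0,0,0]],[1,[0,0,0],[0,0,0]]]'
python3 -m crank '[[1,[0.04,0.2,0],[0,0,0]],[1,[0.04,0.2,0],[0,0,0]],[1,[0,0,0],[0,0,0]],[1,[0,0,0],[0,0,0]]]'
```

```text
clock: 3.57
position: [0.4789, -0.1526, 0.2914]
ee_rot: [0.06, 0.704, -0.06, 0.705]
ft_force: [-0.5, 0.8, 0.7]
grip_width: -0.001
clock: 4.07
position: [0.4806, -0.1421, 0.2909]
ee_rot: [0.059, 0.704, -0.06, 0.705]
ft_force: [-0.4, 1.0, 0.8]
grip_width: 0.001
clock: 4.48
position: [0.4817, -0.1362, 0.2907]
ee_rot: [0.06, 0.705, -0.06, 0.705]
ft_force: [0.1, -0.6, -0.2]
grip_width: -0.002
clock: 4.82
position: [0.4825, -0.1322, 0.2906]
ee_rot: [0.06, 0.705, -0.06, 0.705]
ft_force: [-0.3, 0.6, 0.4]
grip_width: 0.003
```

```bash
for i in 1; do python3 -m crank '[[1,[0.03,0.2,0],[0,0,0]],[1,[0.03,0.2,0],[0,0,0]],[1,[0,0,0],[0,0,0]],[1,[0,0,0],[0,0,0]]]'
python3 -m crank '[[1,[0.03,0.2,0],[0,0,0]],[1,[0.03,0.2,0],[0,0,0]],[1,[0,0,0],[0,0,0]],[1,[0,0,0],[0,0,0]]]'; python3 -m crank '[[1,[0.03,0.2,0],[0,0,0]],[1,[0,0,0],[0,0,0]],[1,[0,0,0],[0,0,0]]]'; done | grep -E "pos|force"
```

```text
position: [0.4831, -0.1282, 0.2907]
ft_force: [0.3, -0.2, -0.0]
position: [0.4837, -0.1242, 0.2907]
ft_force: [0.6, 0.9, 0.2]
position: [0.484, -0.1223, 0.2907]
ft_force: [0.4, 0.6, -0.8]
```

```bash
python3 - <<'E'
from h import *
p=viewer.camera("wrist");save(p,"w2",(170,80,470,330),2.5)
for r in mark_of("spindle_tip",p)[:2]: print(r["conf"],w(p,r["location"]),proj(p,w(p,r["location"])))
print(proj(p,telemetry.get_obs()["position"]))
E
```

```text
0.62 [ 0.47903761 -0.11639991  0.29843945] [312.20988007 230.02066931]
[322.16894541 232.72370943]
```

View pics/w2.png

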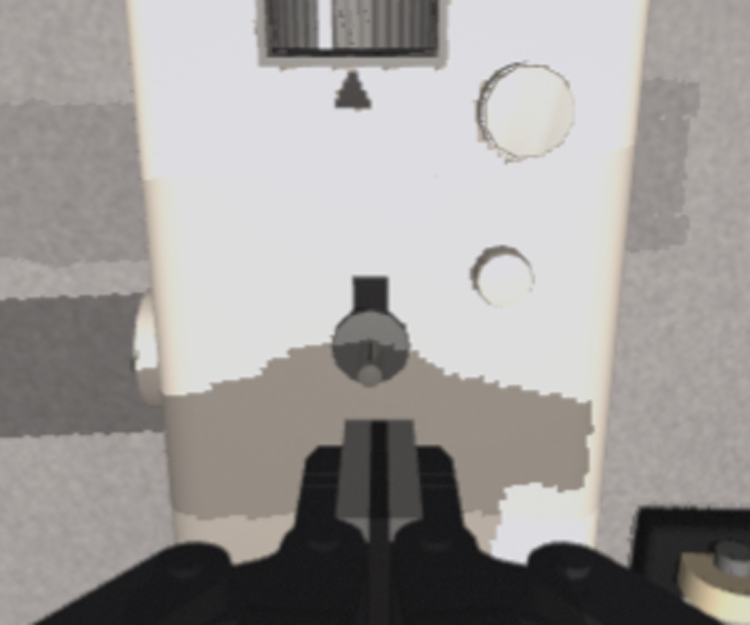

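The pin tip is at (318,230) and the fingertip's front edge at row 249. A 13 mm gap remains, which disagrees with the TCP reading, so I check with the side camera.

```bash
python3 - <<'E'
from h import *
p=viewer.camera("side")
o=telemetry.get_obs()["position"]
c=proj(p,o).astype(int);x,y=c
print(proj(p,o),proj(p,o+[0,0,.05]),proj(p,[.4813,-.118,.3026]))
save(p,"s2",(x-50,y-40,x+50,y+35),8)
print((proj(p,o)-[x-50,y-40])*8,(proj(p,[.4813,-.118,.3026])-[x-50,y-40])*8,(proj(p,[.4813,-.118,.2846])-[x-50,y-40])*8)
E
```

```text
[343.50704199 160.267967  ] [344.24658127 147.74006067] [344.03445486 158.253106  ]
[404.05633589 322.143736  ] [408.27563885 306.02484801] [406.16526586 341.25170097]
```

View pics/s2.png

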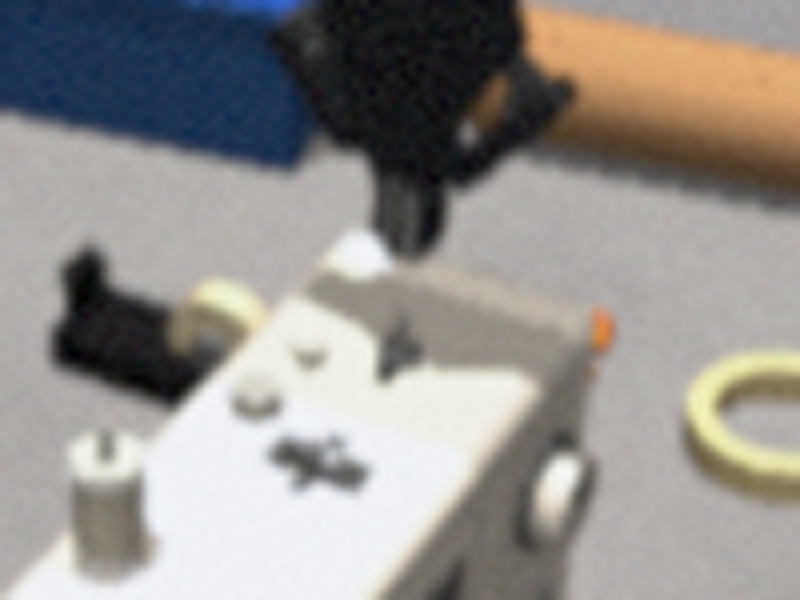

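```bash
python3 - <<'E'
from h import *
p=viewer.camera("wrist");s=viewer.camera("side")
def tri(a,b):
    (o1,d1),(o2,d2)=ray(p,a),ray(s,b)
    t=np.linalg.lstsq(np.c_[d1,-d2],o2-o1,rcond=None)[0];A=o1+t[0]*d1;B=o2+t[1]*d2;return ((A+B)/2).round(4),np.linalg.norm(A-B).round(4)
off=np.array([343-50,160-40])
print("tip",tri((321.3,249),off+np.array([408,252])/8))
print("pin",tri((318,230),off+np.array([403,320])/8))
o=telemetry.get_obs();print(o["position"],o["grip_width"],o["ft_force"],o["joint_pos"].round(3))
E
```

```text
tip (array([ 0.4834, -0.1147,  0.3306]), np.float64(0.0033))
pin (array([ 0.4826, -0.1181,  0.2953]), np.float64(0.0012))
[ 0.48390567 -0.12241714  0.29061087] -0.0015629143408845932 [-0.70093428  0.35587896  0.35761309] [ 0.725  0.052 -0.586  1.597  0.029  1.501 -0.032]
```

Triangulation puts the visible fingertip about 40 mm above the reported TCP z, with xy agreeing, and I felt no contact when passing over the pin. I back off, lower by 4 cm, then push.

```bash
python3 -m crank '[[1,[-0.25,-1.4,0],[0,0,0]],[1,[-0.25,-1.4,0],[0,0,0]],[1,[0,0,0],[0,0,0]],[1,[0,0,-1],[0,0,0]],[1,[0,0,-1],[0,0,0]],[1,[0,0,0],[0,0,0]]]'
python3 -m crank '[[1,[0,0,-0.5],[0,0,0]],[1,[0,0,-0.5],[0,0,0]],[1,[0,0,-0.4],[0,0,0]],[1,[0,0,-0.3],[0,0,0]],[1,[0,0,0],[0,0,0]],[1,[0,0,0],[0,0,0]]]'
python3 - <<'E'
from h import *
p=viewer.camera("wrist");save(p,"w3",(170,130,470,330),2.5)
E
```

```text
clock: 6.48
position: [0.4781, -0.1492, 0.268]
ee_rot: [0.06, 0.706, -0.059, 0.704]
ft_force: [-1.0, -0.0, -0.5]
grip_width: -0.002
clock: 6.98
position: [0.4789, -0.1503, 0.2536]
ee_rot: [0.06, 0.705, -0.06, 0.705]
ft_force: [0.2, -0.4, 0.2]
grip_width: -0.001
```

View pics/w3.png

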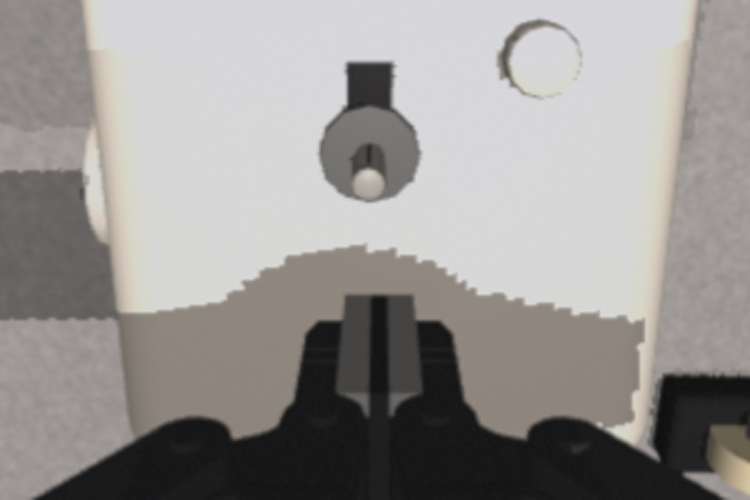

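The reported TCP z of 0.254 is below the casing top without contact, so the offset is real. The pin is at crop (368,183), lined up with the fingertip edge at (378,295). Now I push.

```bash
(python3 -m crank '[[1,[0.06,0.4,0],[0,0,0]],[1,[0.06,0.4,0],[0,0,0]],[1,[0.06,0.4,0],[0,0,0]],[1,[0.06,0.3,0],[0,0,0]],[1,[0,0,0],[0,0,0]]]'
python3 -m crank '[[1,[0.04,0.2,0],[0,0,0]],[1,[0.04,0.2,0],[0,0,0]],[1,[0,0,0],[0,0,0]]]'
python3 -m crank '[[1,[0.04,0.2,0],[0,0,0]],[1,[0.04,0.2,0],[0,0,0]],[1,[0,0,0],[0,0,0]]]'
python3 -m crank '[[1,[0.03,0.2,0],[0,0,0]],[1,[0,0,0],[0,0,0]]]'
python3 -m crank '[[1,[0.03,0.15,0],[0,0,0]],[1,[0,0,0],[0,0,0]]]') | grep -E "pos|force"
```

```text
position: [0.4816, -0.1343, 0.2538]
ft_force: [-0.2, -0.6, 0.4]
position: [0.4822, -0.131, 0.2537]
ft_force: [-0.1, 0.2, 0.3]
position: [0.4828, -0.1278, 0.2536]
ft_force: [-0.9, -2.7, -0.3]
position: [0.4832, -0.1257, 0.2536]
ft_force: [0.4, -4.4, -0.9]
position: [0.4835, -0.1239, 0.2536]
ft_force: [-1.1, -4.0, 0.5]
```

```bash
(python3 -m crank '[[1,[0.03,0.2,0],[0,0,0]],[1,[0.03,0.2,0],[0,0,0]],[1,[0,0,0],[0,0,0]]]'
python3 -m crank '[[1,[0.02,0.1,0],[0,0,0]],[1,[0,0,0],[0,0,0]]]'
python3 -m crank '[[1,[0.02,0.1,0],[0,0,0]],[1,[0,0,0],[0,0,0]]]'
python3 -m crank '[[1,[0.02,0.1,0],[0,0,0]],[1,[0,0,0],[0,0,0]]]') | grep -E "pos|force"
```

```text
position: [0.4842, -0.1193, 0.2536]
ft_force: [-0.3, -2.9, -0.5]
position: [0.4844, -0.1186, 0.2536]
ft_force: [-0.3, -3.4, -0.9]
position: [0.4845, -0.1178, 0.2536]
ft_force: [-0.6, -5.1, -0.8]
position: [0.4845, -0.1177, 0.2536]
ft_force: [-0.8, -6.3, -0.2]
```

```bash
(python3 -m crank '[[1,[0.02,0.1,0],[0,0,0]],[1,[0,0,0],[0,0,0]]]'
python3 -m crank '[[1,[0.02,0.1,0],[0,0,0]],[1,[0,0,0],[0,0,0]],[1,[0,0,0],[0,0,0]]]') | grep -E "pos|force"
```

```text
position: [0.4845, -0.1175, 0.2536]
ft_force: [-1.2, -9.4, -0.0]
position: [0.4846, -0.1175, 0.2537]
ft_force: [-3.4, -11.7, 1.1]
```

```bash
python3 -m crank '[[1,[-0.2,-1.2,0],[0,0,0]],[1,[-0.2,-1.2,0],[0,0,0]],[1,[0,0,2],[0,0,0]],[1,[0,0,3.5],[0,0,0]],[1,[0,0,3.5],[0,0,0]],[1,[0,0,2.5],[0,0,0]]]'
python3 -m crank '[[1,[0.5,3.1,0],[0,0,0]],[1,[0.5,3.1,0],[0,0,0]],[1,[0.5,3.1,0],[0,0,0]],[1,[0.5,3.1,0],[0,0,0]],[1,[0.5,3.1,0],[0,0,0]],[1,[0.5,3.1,0],[0,0,0]],[1,[0,0,0],[0,0,0]],[1,[0,0,0],[0,0,0]]]'
python3 - <<'E'
from h import *
p=viewer.camera("wrist");save(p,"w4")
for t in ["tension_slot","tension_arrow","pin_spool","spindle_tip"]:
    for r in mark_of(t,p)[:2]: print(t,round(r["conf"],2),w(p,r["location"]),proj(p,w(p,r["location"])))
E
```

```text
clock: 9.95
position: [0.4813, -0.139, 0.3715]
ee_rot: [0.06, 0.704, -0.059, 0.705]
ft_force: [0.7, -0.5, 1.4]
grip_width: -0.003
clock: 10.62
position: [0.5111, 0.049, 0.3686]
ee_rot: [0.059, 0.705, -0.058, 0.705]
ft_force: [-0.6, -0.6, -0.2]
grip_width: 0.0
tension_slot 0.61 [0.51803579 0.13606508 0.27894927] [312.70187555  86.10523185]
tension_arrow 0.73 [0.52382838 0.15083566 0.27983006] [316.76855302  64.69957146]
pin_spool 0.91 [0.54732985 0.04368006 0.28091558] [364.02788782 191.62155889]
spindle_tip 0.46 [ 0.47996444 -0.10662054  0.29980502] [316.39386214 355.70190387]
```

View pics/w4.png

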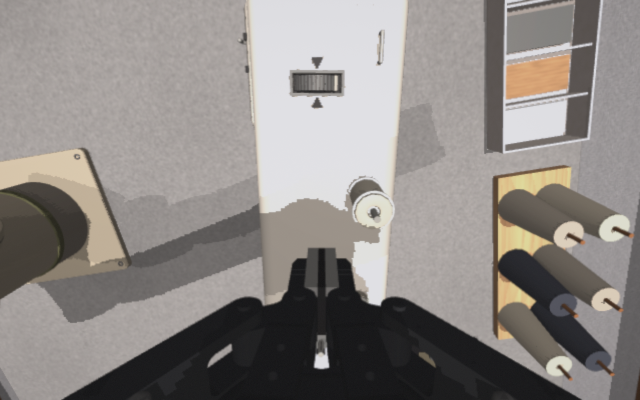

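The slot is centred at (317,83), with its arrows at (317,62) and (317,103). The bold line shows near the far end at about (337,83), so the angle is roughly 0.8 rad.

```bash
python3 - <<'E'
from h import *
p=viewer.camera("wrist")
for n,px in [("slot",(317,83)),("L",(290.5,83)),("Rr",(343.5,83)),("a",(317,62)),("b",(317,103)),("line",(337,83))]: print(n,onz(p,px,.281).round(4))
f=p["frame"];print(f[83,288:348].mean(1).astype(int)); cv2.imwrite  # row profile
E
```

```text
slot [0.5225 0.1342 0.281 ]
L [0.5021 0.1377 0.281 ]
Rr [0.543  0.1307 0.281 ]
a [0.5251 0.1491 0.281 ]
b [0.5199 0.1195 0.281 ]
line [0.5379 0.1316 0.281 ]
[185 160 134  80  65  75  81  86  86  95  96  89 100 103  92 102 113 103
 101 117 126 117 113 128 144 143 144 154 155 143 134 138 135 119 111 122
 117  99 100 112 104  86  97 105 136 192 210 184 103  77  66  89 135 160
 175 206 223 225 224 225]
```

```bash
(python3 -m crank '[[1,[0.66,2.85,0],[0,0,0]],[1,[0.66,2.85,0],[0,0,0]],[1,[0.66,2.85,0],[0,0,0]],[1,[0,0,-2],[0,0,0]],[1,[0,0,-2.5],[0,0,0]],[1,[0,0,-2.5],[0,0,0]],[1,[0,0,-2],[0,0,0]],[1,[0,0,-1],[0,0,0]],[1,[0,0,-0.5],[0,0,0]],[1,[0,0,0],[0,0,0]],[1,[0,0,0],[0,0,0]]]'
python3 -m crank '[[1,[0,0,-0.1],[0,0,0]],[1,[0,0,-0.1],[0,0,0]],[1,[0,0,-0.1],[0,0,0]],[1,[0,0,0],[0,0,0]],[1,[0,0,0],[0,0,0]]]') | grep -E "pos|force"
```

```text
position: [0.5314, 0.1326, 0.2647]
ft_force: [0.8, 0.7, 0.2]
position: [0.531, 0.1327, 0.2608]
ft_force: [0.5, -0.2, -0.6]
```

```bash
python3 - <<'E'
from h import *
p=viewer.camera("wrist");save(p,"w5",(220,100,420,300),3)
s=viewer.camera("side");o=telemetry.get_obs()["position"];c=proj(s,o+[0,0,.042]).astype(int);print(c)
f=cv2.resize(s["frame"][c[1]-33:c[1]+34,c[0]-33:c[0]+34,::-1],(600,600),interpolation=cv2.INTER_CUBIC)
g=cv2.imread("pics/w5.png");cv2.imwrite("pics/w5.png",cv2.resize(np.hstack([g,f]),(800,400)))
E
```

```text
[300 203]
```

View pics/w5.png

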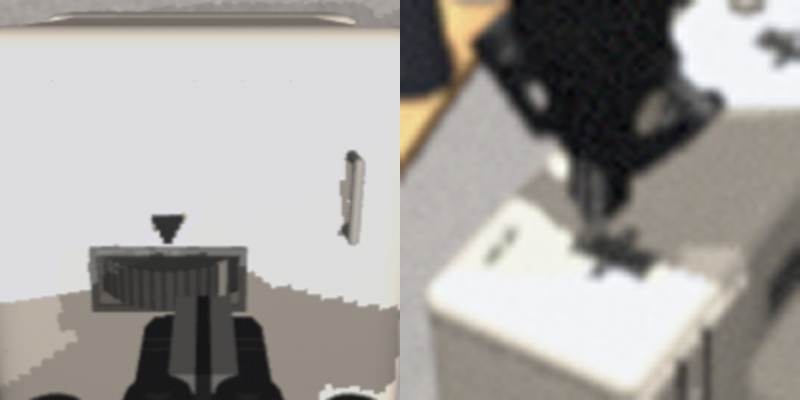

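The left crop shows the fingertip over the far half of the slot at about (204,295), with the line at (225,280). The right crop confirms it is still above the wheel, so I feel my way down.

```bash
for i in 1 ; do python3 -m crank '[[1,[0,0,-0.1],[0,0,0]],[1,[0,0,-0.1],[0,0,0]],[1,[0,0,-0.1],[0,0,0]],[1,[0,0,0],[0,0,0]]]'
python3 -m crank '[[1,[0,0,-0.1],[0,0,0]],[1,[0,0,-0.1],[0,0,0]],[1,[0,0,0],[0,0,0]]]'
python3 -m crank '[[1,[0,0,-0.1],[0,0,0]],[1,[0,0,-0.1],[0,0,0]],[1,[0,0,0],[0,0,0]]]'; done | grep -E "pos|force"
```

```text
position: [0.5308, 0.1326, 0.2574]
ft_force: [-0.0, 0.2, -0.0]
position: [0.5309, 0.1326, 0.2554]
ft_force: [-0.4, 0.3, -0.5]
position: [0.5308, 0.1326, 0.2534]
ft_force: [0.3, -0.5, 0.7]
```

```bash
for i in 1 ; do python3 -m crank '[[1,[0,0,-0.1],[0,0,0]],[1,[0,0,-0.1],[0,0,0]],[1,[0,0,0],[0,0,0]]]'
python3 -m crank '[[1,[0,0,-0.1],[0,0,0]],[1,[0,0,0],[0,0,0]]]'
python3 -m crank '[[1,[0,0,-0.1],[0,0,0]],[1,[0,0,0],[0,0,0]]]'
python3 -m crank '[[1,[0,0,-0.1],[0,0,0]],[1,[0,0,0],[0,0,0]]]'; done | grep -E "pos|force"
```

```text
position: [0.5309, 0.1326, 0.2514]
ft_force: [0.2, 0.7, 0.6]
position: [0.5309, 0.1326, 0.2505]
ft_force: [-0.4, 0.3, -0.2]
position: [0.5309, 0.1327, 0.2495]
ft_force: [-0.1, 1.7, 0.1]
position: [0.5311, 0.1327, 0.2489]
ft_force: [-0.5, 0.4, 4.9]
```

```bash
(python3 -m crank '[[1,[0,0,-0.05],[0,0,0]],[1,[0,0,0],[0,0,0]],[1,[0,0,0],[0,0,0]]]'
python3 -m crank '[[1,[0,0,-0.03],[0,0,0]],[1,[0,0,0],[0,0,0]],[1,[0,0,0],[0,0,0]]]') | grep -E "pos|force"
```

```text
position: [0.5311, 0.1327, 0.2487]
ft_force: [-1.5, -0.4, 6.2]
position: [0.5311, 0.1327, 0.2485]
ft_force: [-0.9, -0.9, 7.0]
```

```bash
(python3 -m crank '[[1,[0,0,-0.05],[0,0,0]],[1,[0,0,-0.04],[0,0,0]],[1,[0,0,0],[0,0,0]],[1,[0,0,0],[0,0,0]]]'
python3 -m crank '[[1,[-0.1,0.02,0],[0,0,0]],[1,[-0.1,0.02,0],[0,0,0]],[1,[0,0,0],[0,0,0]]]'
python3 -m crank '[[1,[-0.1,0.02,0],[0,0,0]],[1,[-0.1,0.02,0],[0,0,0]],[1,[0,0,0],[0,0,0]]]') | grep -E "pos|force"
```

```text
position: [0.5314, 0.1327, 0.2481]
ft_force: [-2.5, -1.2, 9.9]
position: [0.5307, 0.1328, 0.2484]
ft_force: [4.5, -2.5, 8.5]
position: [0.5288, 0.1331, 0.2486]
ft_force: [3.7, -2.5, 10.2]
```

```bash
(python3 -m crank '[[1,[-0.1,0.02,0],[0,0,0]],[1,[-0.1,0.02,0],[0,0,0]],[1,[-0.1,0.02,0],[0,0,0]],[1,[0,0,0],[0,0,0]]]'
python3 -m crank '[[1,[-0.1,0.02,0],[0,0,0]],[1,[-0.1,0.02,0],[0,0,0]],[1,[-0.1,0.02,0],[0,0,0]],[1,[0,0,0],[0,0,0]]]') | grep -E "pos|force"
```

```text
position: [0.5257, 0.1337, 0.2487]
ft_force: [2.9, -1.9, 10.4]
position: [0.5227, 0.1342, 0.2487]
ft_force: [3.0, -2.3, 10.7]
```

```bash
(python3 -m crank '[[1,[-0.1,0.02,0],[0,0,0]],[1,[-0.1,0.02,0],[0,0,0]],[1,[-0.1,0.02,0],[0,0,0]],[1,[0,0,0],[0,0,0]]]'
python3 -m crank '[[1,[-0.1,0.02,0],[0,0,0]],[1,[-0.1,0.02,0],[0,0,0]],[1,[0,0,0],[0,0,0]],[1,[0,0,0],[0,0,0]]]') | grep -E "pos|force"
python3 - <<'E'
from h import *
p=viewer.camera("wrist");save(p,"w6",(240,160,360,260),6)
E
```

```text
position: [0.5197, 0.1347, 0.2487]
ft_force: [3.0, -2.5, 10.4]
position: [0.5177, 0.1351, 0.2486]
ft_force: [2.6, -3.1, 10.7]
```

View pics/w6.png

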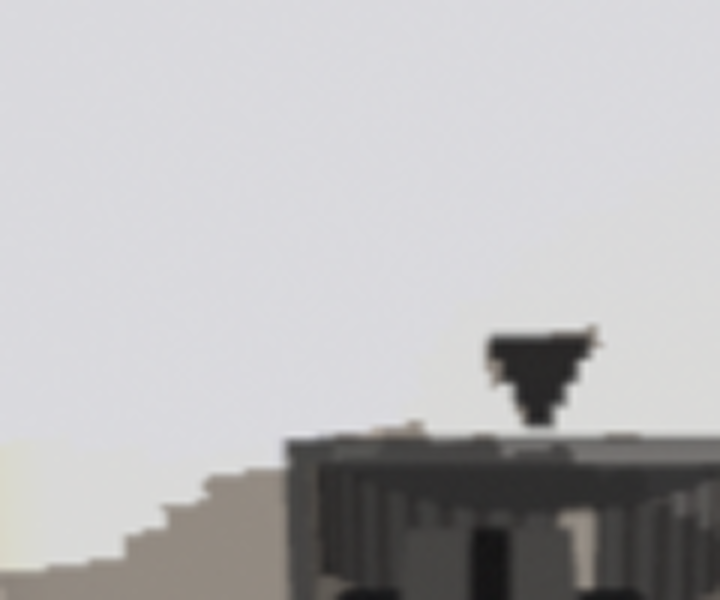

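The line is at crop x ≈ 583 and the arrow at 540, which leaves about 4.5 mm of roll. I lift off for a clear view.

```bash
python3 -m crank '[[1,[0,0,0.6],[0,0,0]],[1,[0,0,2],[0,0,0]],[1,[0,-2.5,2],[0,0,0]],[1,[0,-2.5,0],[0,0,0]],[1,[0,0,0],[0,0,0]],[1,[0,0,0],[0,0,0]]]' | grep -E "clock|pos|force"
python3 - <<'E'
from h import *
p=viewer.camera("wrist");save(p,"w7",(270,70,390,170),6)
print(p["intrinsics"][0,0])
E
```

```text
clock: 17.15
position: [0.516, 0.0842, 0.2928]
ft_force: [0.7, 0.8, -0.2]
318.7476430590615
```

View pics/w7.png

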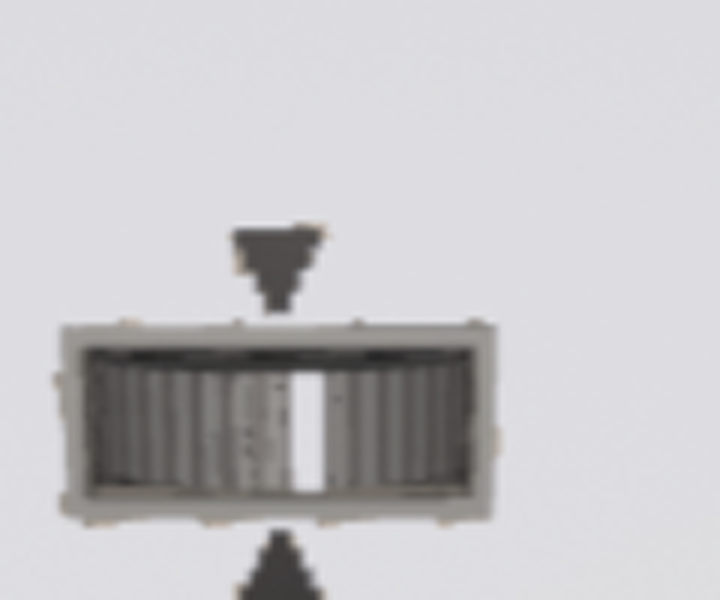

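The line is at crop x = 308 and the arrows at 279. At 10 px/mm that leaves 2.8 mm (0.14 rad), so I press again and roll that distance.

```bash
(python3 -m crank '[[1,[0.45,2.5,0],[0,0,0]],[1,[0.45,2.5,0],[0,0,0]],[1,[0,0,-1.8],[0,0,0]],[1,[0,0,-1.3],[0,0,0]],[1,[0,0,-0.6],[0,0,0]],[1,[0,0,-0.2],[0,0,0]],[1,[0,0,0],[0,0,0]],[1,[0,0,0],[0,0,0]]]'
python3 -m crank '[[1,[0,0,-0.1],[0,0,0]],[1,[0,0,-0.1],[0,0,0]],[1,[0,0,0],[0,0,0]],[1,[0,0,0],[0,0,0]]]') | grep -E "pos|force"
```

```text
position: [0.5251, 0.1358, 0.2545]
ft_force: [0.3, 0.8, -0.4]
position: [0.525, 0.1356, 0.2521]
ft_force: [1.1, 0.0, 0.1]
```

```bash
(python3 -m crank '[[1,[0,0,-0.1],[0,0,0]],[1,[0,0,-0.1],[0,0,0]],[1,[0,0,0],[0,0,0]],[1,[0,0,0],[0,0,0]]]'
python3 -m crank '[[1,[0,0,-0.1],[0,0,0]],[1,[0,0,-0.05],[0,0,0]],[1,[0,0,0],[0,0,0]],[1,[0,0,0],[0,0,0]]]') | grep -E "pos|force"
```

```text
position: [0.5249, 0.1356, 0.2499]
ft_force: [-0.2, 1.2, -0.5]
position: [0.5251, 0.1357, 0.2492]
ft_force: [-1.5, -1.1, 6.2]
```

```bash
(python3 -m crank '[[1,[0,0,-0.05],[0,0,0]],[1,[0,0,-0.05],[0,0,0]],[1,[0,0,0],[0,0,0]],[1,[0,0,0],[0,0,0]]]'
python3 -m crank '[[1,[-0.1,0.02,0],[0,0,0]],[1,[-0.1,0.02,0],[0,0,0]],[1,[0,0,0],[0,0,0]],[1,[0,0,0],[0,0,0]]]') | grep -E "pos|force"
```

```text
position: [0.5251, 0.1357, 0.2487]
ft_force: [-3.2, -2.0, 11.0]
position: [0.5244, 0.1358, 0.2489]
ft_force: [1.0, -0.9, 7.1]
```

```bash
(python3 -m crank '[[1,[-0.1,0.02,-0.03],[0,0,0]],[1,[-0.05,0.01,0],[0,0,0]],[1,[0,0,0],[0,0,0]],[1,[0,0,0],[0,0,0]]]'
python3 -m crank '[[1,[-0.05,0.01,0],[0,0,0]],[1,[0,0,0],[0,0,0]],[1,[0,0,0],[0,0,0]]]') | grep -E "pos|force"
```

```text
position: [0.5232, 0.136, 0.2489]
ft_force: [3.4, -2.1, 9.3]
position: [0.5227, 0.1361, 0.2488]
ft_force: [2.8, -2.7, 9.4]
```

One more 0.4 mm, then lift off and look.

```bash
python3 -m crank '[[1,[-0.05,0.01,0],[0,0,0]],[1,[0,0,0],[0,0,0]],[1,[0,0,0],[0,0,0]],[1,[0,0,0.6],[0,0,0]],[1,[0,0,2],[0,0,0]],[1,[-0.6,-2.5,2],[0,0,0]],[1,[0,-2.5,0],[0,0,0]],[1,[0,0,0],[0,0,0]],[1,[0,0,0],[0,0,0]]]' | grep -E "clock|pos|force"
python3 - <<'E'
from h import *
p=viewer.camera("wrist");save(p,"w8",(270,70,390,170),6)
t=viewer.camera("top")
for r in mark_of("spindle_tip",t)[:1]: print(r["conf"],w(t,r["location"]))
E
```

```text
clock: 20.87
position: [0.5145, 0.0851, 0.2932]
ft_force: [0.7, 0.6, -0.7]
0.39 [ 0.48955196 -0.03758096  0.28465315]
```

View pics/w8.png

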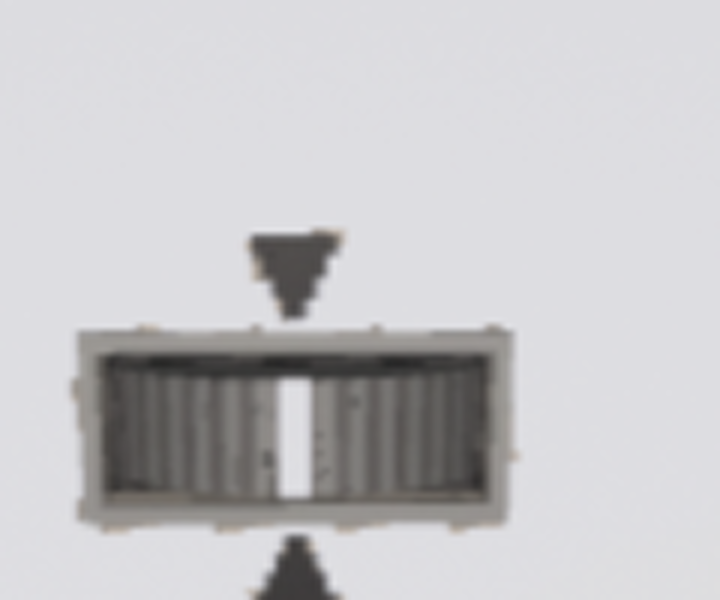

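The line at crop x = 294 now stands at the arrows (293 to 296). I rise clear and check the spindle once more from above.

```bash
python3 -m crank '[[1,[0,0,3],[0,0,0]],[1,[0,0,3],[0,0,0]],[1,[0,0,2],[0,0,0]],[1,[-0.5,-3.5,0],[0,0,0]],[1,[-0.5,-3.5,0],[0,0,0]],[1,[-0.5,-3.5,0],[0,0,0]],[1,[-0.5,-3.5,0],[0,0,0]],[1,[-0.5,-3.5,0],[0,0,0]],[1,[-0.5,-3.5,0],[0,0,0]],[1,[-0.5,-2.5,0],[0,0,0]],[1,[0,0,0],[0,0,0]],[1,[0,0,0],[0,0,0]]]' | grep -E "clock|pos|force"
python3 - <<'E'
from h import *
p=viewer.camera("wrist");save(p,"w9",(230,0,430,180),4)
r=mark_of("spindle_tip",p)[:1];print([(q["conf"],w(p,q["location"])) for q in r])
E
```

```text
clock: 22.02
position: [0.4793, -0.1489, 0.3726]
ft_force: [0.4, 1.0, 0.0]
[(0.7, array([ 0.48196321, -0.10886238,  0.29930603]))]
```

View pics/w9.png

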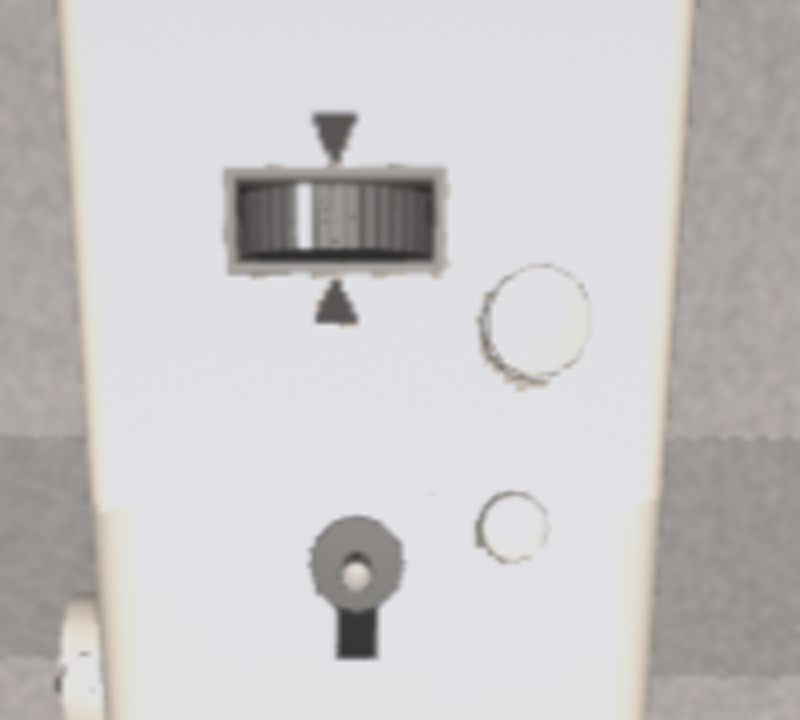

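The spindle disc is at crop (357,563) and the length slot centre at (337,222). That is about 66 mm apart, which is what the home position gives. The bobbin and the length wheel's line look unmoved.

```bash
python3 -c "
from h import *
print(manip.hand_in())"
```

```text
the job is handed in; nothing more can be done
None
```

The winder spindle is home at its left stop, the tension wheel's bold line stands at the arrows, and the job is handed in. The clock read about 22 s at the last move, out of the 51 s allowed.

- **Spindle:** I pushed it with the shut fingers until it stalled and the force rose from about 4 N to 12 N. In the last picture it stands about 66 mm from the stitch-length slot, which is what the home position gives.
- **Tension wheel:** I rolled it in two strokes at about 7 to 11 N; the highest reading was 11 N. The last close-up puts the line within about 0.3 mm of the arrows, or about 0.02 rad.
- **Other things:** In the last wrist picture the stitch-length wheel's line and the bobbin look unmoved. I did not look at the spool on the pin or the things on the table again after the rolling. The robot ended well clear of everything.

Three checks disagreed along the way:
- **Fingertip height:** The real fingertips sit about 40 mm behind the reported TCP, which I confirmed with two cameras and by feel. My first push passed over the pin without touching it.
- **Remaining roll:** The estimate with the finger still on the wheel was 4.5 mm, but the clear view after lifting gave 2.8 mm. I used the clear view.
- **Spindle detection:** The last top-camera search for the spindle tip (confidence 0.39) landed on the stitch-length wheel. I ignored it and checked the spindle with the wrist picture instead.

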